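# Put the pill bottle away in the dispensing box

## Task

Open the lid of the steel dispensing box until it stands nearly upright by itself, and let go of it. Stand the small pill bottle (the slim one of middle height, neither the tall bottle nor the squat jar) upright on the floor of the box, in the free space beside the carton that is already in there, and let go of it with the lid still open. Then lower the lid until it is fully shut.

Things in the scene. Friction and masses are not known exactly. Their poses are not given: they have to be found in the camera images.
- med_box: Fixed open steel box, outside 180 (x) by 240 (y) by 95 (z) mm, walls and floor 5 mm. Origin: centre of its underside, on the table; z up, x from the front (robot side) to the hinge side; yaw up to 25 degrees. Hinge axis parallel to y at x +90, z +95.5 mm. A loose carton (120 by 55 by 70 high) stands inside, about y +50 to +110 mm; the floor from y -115 to +45 is free.
- lid (a joint): Angle (rad) of the lid, a flat steel plate 180 by 240 by 8 mm, 0.25 kg, covering the box: 0 shut, growing as its front (-x) edge rises, 1.57 upright, stop at 1.8. Starts shut or ajar by up to 0.15. Stiff hinge: the lid stays at any angle it is left at; moving it by the knob takes at most about 5 N.
- lid_handle (a point): Point in the head of the lid's round black knob, its only handle: 150 mm from the hinge axis along the lid, on its middle line, 43 mm above its underside (35 above its upper face). Head 28 mm wide, 27 to 43 mm above the upper face, on a 12 mm stem. Axes are the lid's: y along the hinge, z out of the upper face. Pinched along y from above, it turns between the fingers as the lid swings.
- pill_bottle: Small round white plastic pill bottle, 44 mm wide up to 59 mm, then a 39 mm wide white cap from 64 to 80 mm (its top); about 0.09 kg, loose, upright on the table. Origin: centre of its underside, z up its axis. Near it, in changing places, about 0.14 m apart: a taller bottle (56 wide, 165 tall), a squat jar (72 wide, 45 tall) and a carton (50 by 50 by 75).
Things that resemble listed ones, but are neither listed nor needed, are in the scene too. Leave any blue or turquoise look-alike of the pill_bottle alone.

How it is judged:
On the way, in this order (a step that is already met when the one before it is completed fails the run):
1. the lid stands open by itself, at least 1.1 rad, not touched by the robot (value of joint lid above 1.1 rad and contact force between each of the fingers, the arm and lid below 0.3 N), for 0.2 s.
2. the pill bottle stands in the box, let go, the lid still open (value of joint lid above 1 rad and contact force between the fingers and pill_bottle below 0.3 N and x of pill_bottle in the frame of med_box between -0.085 and 0.085 m and y of pill_bottle in the frame of med_box between -0.115 and 0.115 m and z of pill_bottle in the frame of med_box between 0 and 0.015 m and angle between pill_bottle's own z axis and vertical below 0.175 rad), for 0.2 s.
At the end, for the whole second after the job is handed in: The pill bottle stands upright (within 10 degrees) and at rest on the floor of the box, inside its walls, and the lid is shut to within 0.07 rad (its front edge within about 12 mm of the rim) (x of pill_bottle in the frame of med_box between -0.085 and 0.085 m and y of pill_bottle in the frame of med_box between -0.115 and 0.115 m and z of pill_bottle in the frame of med_box between 0 and 0.015 m and angle between pill_bottle's own z axis and vertical below 0.175 rad and value of joint lid below 0.07 rad and linear speed of pill_bottle below 0.02 m/s); the robot touches nothing.
It also fails if it takes over 72 s, if anything falls off the work surface, if the arm or the gripper's body presses on something with over 40 N, if the wrist force passes 120 N, or if a joint passes its speed limit or range.

## Robot

A 7-joint arm with a two-finger parallel gripper is mounted at the origin on the work surface. World frame = base frame: x ahead of the robot, y to its left, z up, the work surface at z = 0. Lengths are in m, angles in rad, forces in N, time in s.
With the tool pointing down it reaches from about 0.4 to 0.85 m from the base axis. Payload 4.5 kg.
Tool frame: the origin (TCP) lies on the centre line of the jaws, within the pads' length; the fingertips stand 11 mm ahead of it and the grasp point (between the pads) lies 8 mm behind it; z points along the fingers, y is the line along which they close (so a half turn about z gives the same grasp; the last joint's range is limited). The gripper opens to 88 mm and grips with 3 to 60 N. Pads are 18 mm wide; open, the fingers measure 123 mm over their backs; the gripper's body (75 mm by 187 mm) begins 45 mm behind the grasp point.
Start: joints at [1.203, 0.689, -0.195, 1.565, 0.157, 0.902, -0.215], TCP at [0.244, -0.575, 0.25] pointing down, gripper open.
Joint ranges: [-3.01, 3.01], [-0.46, 2.08], [-1.47, 1.51], [0.13, 2.56], [-1, 4.14], [0.04, 2.09], [-2.66, 2.66]. Speed limits (rad/s): [2.57, 2.57, 3.14, 3.14, 3.14, 3.14, 3.14].

## Interface

Orientations are given as a unit quaternion [x, y, z, w].
In Python, from plant import * gives the robot as it stands. The module is installed in compiled form; this text tells all that it offers.
- The arm moves only by the tool send_rows, never from a script. Its argument "motion" is a list of rows, each an object of numbers: "x", "y", "z": the shift along the tool's x, y, z in cm; "rx", "ry", "rz": the turn, a rotation vector about the tool's x, y, z in rad; "jaw": the finger opening in cm, from 0 to 8.81. In form: [{"x": .., "y": .., "z": .., "rx": .., "ry": .., "rz": .., "jaw": ..}, ...]. A call has exactly 5 rows; each row shifts and turns the commanded pose from where the row before left it, along the tool's axes as they then stand; what a row does not reach is not made up. A row lasts 1/10 s, in which the tool goes at most 50 mm and 8.59 degrees, less where a joint would pass 70% of its speed; a pose out of reach is approached as far as the arm can. A call is refused whole if a number of a shift passes 5 or a number of a turn 0.15, either way. A call with a gripper value outside its range is refused whole. The fingers move at their own pace and stop on an object; "grip_force" is the grip in N (left out, the last holds). Time passes only in rows, so rows that do not move let the fingers close, or fill a call up. It gives the time, the measured TCP pose, the force, the opening and the grip force at its end, in the units of the state.
- get_state(): the state, without advancing time (a new reading comes with each control period).
- snapshot(name): name is "scene" or "top"; returns a dict with "img" (384x512x3 uint8, red, green, blue), "vertical_fov" (degrees; the focal length in pixels is half the picture's height over the tangent of half this angle, whatever the lens; pixels are square), "cx", "cy" (the principal point, pixels), "extrinsics" (4x4, takes a point from camera to world coordinates). Camera axes: x right, y up, looking along -z (the intrinsics and any distortion apply to the point x, -y, -z); pixel columns grow to the right and rows downward; lengths in m; the calibration is good to about 2 mm. A picture is of the moment at which its call begins. There is no depth.
- finish_job(): hands the job in; it is judged then, once.
The state is a dict: "clock": time; "q": joint angles; "qd": joint speeds; "joint_torque": joint torques, N m; "tool_pos": TCP position; "eef_rot": TCP orientation; "contact_force": force on the tool from outside, world axes, zero at the start; "moment": the same for the moment, N m; "opening": opening from 0.0 (shut) to 1.0 (fully open); "finger_force": force on a finger pad.
Only numpy, scipy, OpenCV 4.12 (cv2) and the standard library are available. Lean on these libraries where they do the work, as an engineer would, in place of code of your own. Each camera call takes 0.05 s, during which the arm holds its last target. There are 200 camera calls.

## Working session

There is one attempt and no reset: what is moved stays moved. The work goes in short steps, Python scripts to look and compute and a tool call to move; the robot and the scene stay as the last step left them, time stands still between calls to the robot, and variables do not carry over. Pictures are saved under pics/ and viewed, at most 10 in all, crops included, and the job is handed in when it is done.

Besides the shell and the picture viewer there is one more tool, called after "Request:" as name(argument=value, ...), one argument or row to a line, values as JSON. send_rows: Moves the arm, as the interface text tells. Its arguments: {"type":"object","properties":{"motion":{"type":"array"},"grip_force":{"type":"number"}},"required":["motion"]}

```bash
mkdir -p pics
cat > h.py <<'E'
from plant import *
import numpy as np, cv2
from scipy.spatial.transform import Rotation as R
def ray(s,u,v):
    H=s["img"].shape[0]; f=H/2/np.tan(np.radians(s["vertical_fov"])/2)
    E=np.array(s["extrinsics"]); d=E[:3,:3]@np.array([(u-s["cx"])/f,-(v-s["cy"])/f,-1])
    return E[:3,3],d
def onz(s,u,v,z):
    o,d=ray(s,u,v); return o+d*(z-o[2])/d[2]
def proj(s,p):
    H=s["img"].shape[0]; f=H/2/np.tan(np.radians(s["vertical_fov"])/2)
    E=np.array(s["extrinsics"]); c=E[:3,:3].T@(np.array(p)-E[:3,3])
    return s["cx"]+f*c[0]/-c[2], s["cy"]+f*c[1]/c[2]
def save(s,n): cv2.imwrite("pics/"+n,s["img"][:,:,::-1])
E
python3 - <<'E'
from h import *
st=get_state(); print({k:np.round(v,3) for k,v in st.items()})
a=snapshot("scene");b=snapshot("top")
for s in(a,b): print(s["vertical_fov"],s["cx"],s["cy"],np.round(s["extrinsics"],3),[k for k in s])
im=np.vstack([a["img"],b["img"]])
np.savez("s0.npz",a=a["img"],b=b["img"])
save(a,"a0.png");save(b,"b0.png")
E
```

```text
{'clock': np.float64(0.0), 'q': array([ 1.203,  0.69 , -0.195,  1.566,  0.157,  0.903, -0.215]), 'qd': array([ 0.002,  0.   ,  0.001, -0.   , -0.001,  0.001,  0.001]), 'joint_torque': array([-1.0000e-03, -5.2756e+01, -1.2670e+00, -1.5343e+01, -5.3000e-02,
        7.0000e-03,  0.0000e+00]), 'tool_pos': array([ 0.244, -0.575,  0.249]), 'eef_rot': array([ 0.98 ,  0.2  , -0.   , -0.001]), 'contact_force': array([-0.266, -0.177,  0.69 ]), 'moment': array([-0.013,  0.001,  0.03 ]), 'finger_force': np.float64(0.0), 'opening': np.float64(1.001)}
46.34092661671354 260.5805824844895 182.52396385466133 [[ 0.179 -0.526  0.831  1.32 ]
 [ 0.984  0.113 -0.14  -0.241]
 [-0.02   0.843  0.538  0.617]
 [ 0.     0.     0.     1.   ]] ['img', 'vertical_fov', 'cx', 'cy', 'extrinsics']
53.7691202437049 252.91104815174907 191.2454740413469 [[ 0.011  0.994 -0.112  0.443]
 [-1.     0.013  0.017 -0.075]
 [ 0.019  0.111  0.994  1.09 ]
 [ 0.     0.     0.     1.   ]] ['img', 'vertical_fov', 'cx', 'cy', 'extrinsics']
```

View pics/a0.png

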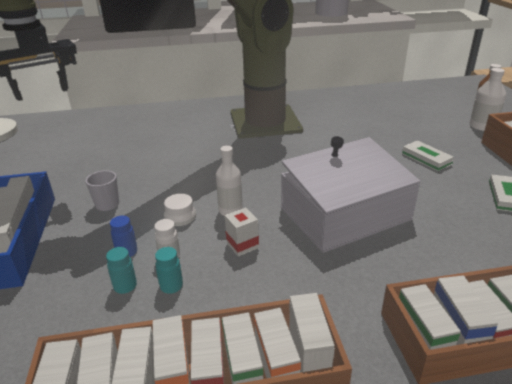

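View pics/b0.png

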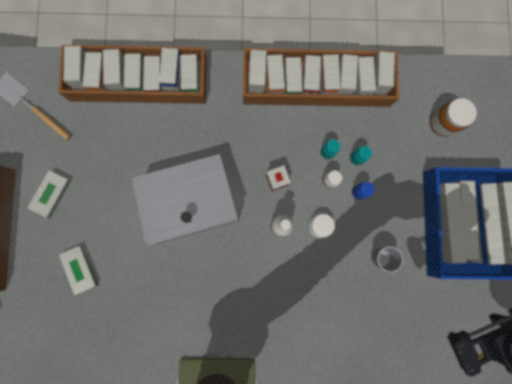

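The scene view shows the white bottle at about (166,238), between teal (122,270) and (168,270) and blue (123,236) look-alikes, and the shut box with its knob at (337,143). In the top view, the bottle is at (333,178), the knob at (186,216), and the lid corners near (133,182), (222,155), (238,218) and (149,243).

Run:
```python
from h import *
a=snapshot("scene");b=snapshot("top")
def blob(m,seed):
    n,l,s,c=cv2.connectedComponentsWithStats(m.astype(np.uint8)); k=l[seed[1],seed[0]]; return k,(l==k).astype(np.uint8),s[k],c[k]
B=b["img"].astype(int); hsv=cv2.cvtColor(b["img"],cv2.COLOR_RGB2HSV)
print("lid px",B[200,160],B[170,205],"table",B[260,180],B[140,120],"cap",B[178,333])
d=np.abs(B-B[190,170]).sum(2)<45
k,m,s,c=blob(d,(170,190)); cn=max(cv2.findContours(m,0,2)[0],key=cv2.contourArea)
r=cv2.minAreaRect(cn); print("rect",r,s)
for z in(.0995,.1035):
  q=np.array([onz(b,*p,z)[:2] for p in cv2.boxPoints(r)]); print(z,q.round(3).tolist(),np.linalg.norm(np.roll(q,-1,0)-q,axis=1).round(3), q.mean(0).round(3))
# knob
m=(B.sum(2)<150); k,mm,s,c=blob(m,(186,216)); print("knob top",k,s,c)
A=a["img"].astype(int); ma=A.sum(2)<150; k,mm,s2,c2=blob(ma,(337,142)); print("knob scene",k,s2,c2)
def tri(u,v):
    o,d=ray(b,*u);o2,d2=ray(a,*v); t=np.linalg.lstsq(np.c_[d,-d2],o2-o,rcond=None)[0]; p,q=o+t[0]*d,o2+t[1]*d2
    return ((p+q)/2).round(4),np.linalg.norm(p-q).round(4)
print("knob",tri(c,(337,142)),onz(b,*c,.138))
w=(B.min(2)>150); k,mm,s,c=blob(w,(333,178)); print("cap",k,s,c,onz(b,*c,.078))
wa=(A.min(2)>150); k,mm,s2,c2=blob(wa,(166,228)); print("cap scene",s2,c2, tri(c,(166,227)))
for n,h,z in(("teal",(331,148),.08),("t2",(361,155),.08),("blue",(364,190),.08),("tall",(283,226),.16),("jar",(322,225),.045),("cart",(279,177),.075)): print(n,onz(b,*h,z)[:2].round(3))
cv2.imwrite("pics/z.png",cv2.hconcat([cv2.resize(b["img"][130:250,120:240,::-1],(400,400)),cv2.resize(b["img"][130:250,260:380,::-1],(400,400))]))
```

```text
lid px [142 138 143] [139 135 139] table [114 116 114] [113 113 110] cap [200 195 188]
rect ((182.0272216796875, 199.29798889160156), (69.53387451171875, 95.06710052490234), 74.47589111328125) [ 132  156  105   89 6098]
0.0995 [[0.584, 0.239], [0.655, 0.0], [0.478, -0.052], [0.41, 0.183]] [0.249 0.185 0.245 0.183] [0.532 0.093]
0.1035 [[0.583, 0.238], [0.654, -0.0], [0.478, -0.052], [0.41, 0.182]] [0.248 0.184 0.244 0.182] [0.531 0.092]
knob top 0 [     0      0    512    384 190339] [251.78343902 188.56524412]
knob scene 0 [     0      0    512    384 191485] [259.25914301 195.89541217]
knob (array([ 0.5692, -0.0275,  0.2156]), np.float64(0.1277)) [ 0.55668075 -0.08864635  0.138     ]
cap 59 [328 171  14  15 164] [334.43292683 178.06097561] [ 0.59545127 -0.31335757  0.078     ]
cap scene [155 219  19  12 183] [164.13114754 224.53005464] (array([ 0.5966, -0.3126,  0.071 ]), np.float64(0.0046))
teal [ 0.678 -0.305]
t2 [ 0.66  -0.387]
blue [ 0.564 -0.393]
tall [ 0.463 -0.166]
jar [ 0.469 -0.285]
cart [ 0.597 -0.163]
```

View pics/z.png

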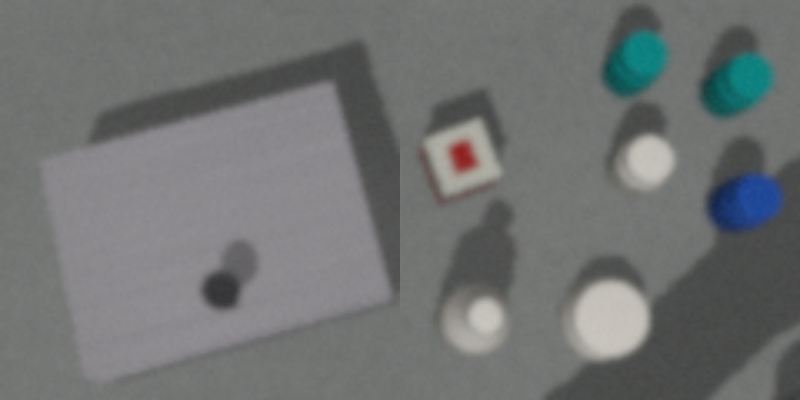

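The crop shows the knob centred at full-image pixel (186.3,216.7) and the pill bottle's cap at (333.8,178.6). The nearest look-alikes are about 9 cm away from the bottle.

```bash
cat >> h.py <<'E'
def tri(s,u,s2,v):
    o,d=ray(s,*u);o2,d2=ray(s2,*v); t=np.linalg.lstsq(np.c_[d,-d2],o2-o,rcond=None)[0]; p,q=o+t[0]*d,o2+t[1]*d2
    return ((p+q)/2).round(4),np.linalg.norm(p-q).round(4)
def dark(s,u,v,r=12,th=170):
    m=(s["img"].astype(int).sum(2)<th); m[:max(0,v-r)]=0;m[v+r:]=0;m[:,:u-r]=0;m[:,u+r:]=0
    ys,xs=np.nonzero(m); return (xs.mean(),ys.mean()),len(xs),(xs.min(),xs.max(),ys.min(),ys.max())
def togo(p,yaw=None):
    """tool-frame shift (cm) to world p, and tool yaw error with tool pointing down, jaw line y"""
    st=get_state(); r=R.from_quat(st["eef_rot"]); print("shift cm",(100*r.inv().apply(np.array(p)-st["tool_pos"])).round(2))
    Y=r.as_matrix()[:,1]; X=r.as_matrix()[:,0]; print("tool",st["tool_pos"].round(4),"x,y axes",X.round(3),Y.round(3),"t",round(st["clock"],2),"q",np.round(st["q"],2),"F",np.round(st["contact_force"],1),"open",round(float(st["opening"]),3),"ff",st["finger_force"])
E
python3 - <<'E'
from h import *
a=snapshot("scene");b=snapshot("top")
k=dark(b,186,216,th=230);k2=dark(a,337,142,r=9,th=230);print(k,k2)
print(tri(b,k[0],a,k2[0]),onz(b,*k[0],.138),onz(b,*k[0],.148))
x=np.array([np.cos(.295),np.sin(.295)])
togo([.48,.075,.2])
E
```

```text
((np.float64(186.0253164556962), np.float64(216.53164556962025)), 79, (np.int64(181), np.int64(191), np.int64(212), np.int64(221))) ((np.float64(336.44166666666666), np.float64(142.54166666666666)), 120, (np.int64(331), np.int64(342), np.int64(137), np.int64(150)))
(array([0.4831, 0.072 , 0.1571]), np.float64(0.0006)) [0.48401874 0.07523533 0.138     ] [0.48358768 0.07365902 0.148     ]
shift cm [ 47.11 -50.61   4.97]
tool [ 0.2444 -0.5751  0.2495] x,y axes [0.92  0.391 0.   ] [ 0.391 -0.92  -0.001] t 0.3 q [ 1.2   0.69 -0.19  1.57  0.16  0.9  -0.22] F [ 1.  -0.7  0.2] open 1.0 ff 0.0
```

Request:
send_rows(
  motion=[
    {"x": 3.14, "y": -3.37},
    {"x": 3.14, "y": -3.37},
    {"x": 3.14, "y": -3.37},
    {"x": 3.14, "y": -3.37},
    {"x": 3.14, "y": -3.37},
  ],
)

```text
schema error: expected keys x, y, z, rx, ry, rz, jaw
```

Request:
send_rows(
  motion=[
    {"x": 3.14, "y": -3.37},
    {"x": 3.14, "y": -3.37},
    {"x": 3.14, "y": -3.37},
    {"x": 3.14, "y": -3.37},
    {"x": 3.14, "y": -3.37},
  ],
)

```text
schema error: expected keys x, y, z, rx, ry, rz, jaw
```

Request:
send_rows(
  motion=[
    {"x": 3.14, "y": -3.37},
    {"x": 3.14, "y": -3.37},
    {"x": 3.14, "y": -3.37},
    {"x": 2.0, "y": -2.2},
    {"x": 0.0, "rz": 0.109, "jaw": 6},
  ],
)

```text
schema error: expected keys x, y, z, rx, ry, rz, jaw
```

Run:
```python
from h import *
togo([.483,.072,.151])
b=snapshot("top");a=snapshot("scene"); im=cv2.hconcat([cv2.resize(b["img"][130:250,120:240,::-1],(400,400)),cv2.resize(a["img"][60:240,250:430,::-1],(400,400))]);cv2.imwrite("pics/c1.png",im)
```

```text
shift cm [ 47.27 -50.21   9.87]
tool [ 0.2444 -0.5751  0.2495] x,y axes [0.92  0.391 0.   ] [ 0.391 -0.92  -0.001] t 0.3 q [ 1.2   0.69 -0.19  1.57  0.16  0.9  -0.22] F [ 1.  -0.7  0.2] open 1.0 ff 0.0
```

View pics/c1.png

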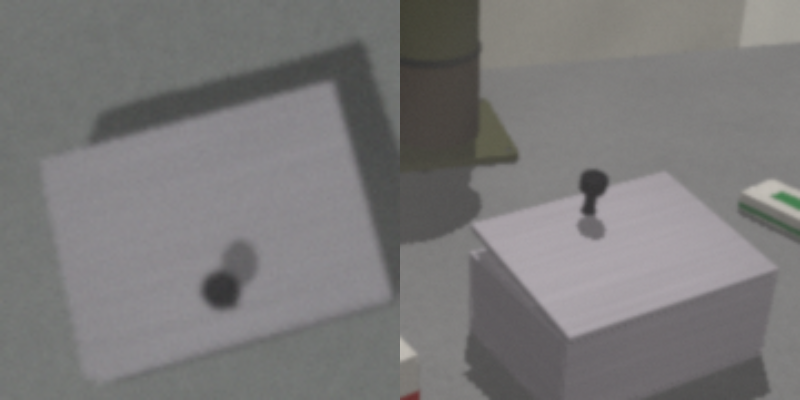

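Every row needs all the keys, so the arm has not moved. The picture confirms the lid is ajar, by about 0.1 rad: there is a gap at the front edge on the left of the right-hand crop.

Request:
send_rows(
  motion=[
    {"x": 3.14, "y": -3.37, "z": 0, "rx": 0, "ry": 0, "rz": 0, "jaw": 6},
    {"x": 3.14, "y": -3.37, "z": 0, "rx": 0, "ry": 0, "rz": 0, "jaw": 6},
    {"x": 3.14, "y": -3.37, "z": 0, "rx": 0, "ry": 0, "rz": 0, "jaw": 6},
    {"x": 3.14, "y": -3.37, "z": 0, "rx": 0, "ry": 0, "rz": 0, "jaw": 6},
    {"x": 3.14, "y": -3.37, "z": 0, "rx": 0, "ry": 0, "rz": 0, "jaw": 6},
  ],
)

```text
clock: 0.9
tool_pos: [0.3235, -0.3572, 0.25]
eef_rot: [0.98, 0.199, 0.0, 0.0]
contact_force: [1.0, -0.4, 0.3]
opening: 0.685
finger_force: 0.0
```

Request:
send_rows(
  motion=[
    {"x": 3.14, "y": -3.37, "z": 0, "rx": 0, "ry": 0, "rz": 0, "jaw": 6},
    {"x": 3.14, "y": -3.37, "z": 0, "rx": 0, "ry": 0, "rz": 0, "jaw": 6},
    {"x": 3.14, "y": -3.37, "z": 0, "rx": 0, "ry": 0, "rz": 0, "jaw": 6},
    {"x": 3.14, "y": -3.37, "z": 0, "rx": 0, "ry": 0, "rz": 0, "jaw": 6},
    {"x": 3.14, "y": -3.37, "z": 0, "rx": 0, "ry": 0, "rz": 0, "jaw": 6},
  ],
)

```text
clock: 1.4
tool_pos: [0.4022, -0.1406, 0.25]
eef_rot: [0.98, 0.199, 0.0, 0.0]
contact_force: [0.6, -1.1, -0.4]
opening: 0.683
finger_force: 0.0
```

Request:
send_rows(
  motion=[
    {"x": 3.14, "y": -3.37, "z": 0, "rx": 0, "ry": 0, "rz": 0, "jaw": 6},
    {"x": 3.14, "y": -3.37, "z": 0, "rx": 0, "ry": 0, "rz": 0, "jaw": 6},
    {"x": 3.14, "y": -3.37, "z": 0, "rx": 0, "ry": 0, "rz": 0, "jaw": 6},
    {"x": 3.14, "y": -3.0, "z": 0, "rx": 0, "ry": 0, "rz": 0, "jaw": 6},
    {"x": 0, "y": 0, "z": 0, "rx": 0, "ry": 0, "rz": 0.109, "jaw": 6},
  ],
)

```text
clock: 1.9
tool_pos: [0.4688, 0.0348, 0.2501]
eef_rot: [0.989, 0.15, 0.002, -0.002]
contact_force: [0.2, 0.2, -0.4]
opening: 0.683
finger_force: 0.0
```

Run:
```python
from h import *
togo([.483,.072,.151])
```

```text
shift cm [ 2.41 -3.1   9.93]
tool [0.4688 0.0348 0.2501] x,y axes [0.955 0.297 0.005] [ 0.297 -0.955 -0.003] t 1.9 q [-0.1   0.49 -0.1   2.02  0.07  0.63 -1.52] F [ 0.2  0.2 -0.4] open 0.683 ff 0.0
```

Request:
send_rows(
  motion=[
    {"x": 2.4, "y": -3.1, "z": 0, "rx": 0, "ry": 0, "rz": 0, "jaw": 6},
    {"x": 0, "y": 0, "z": 2, "rx": 0, "ry": 0, "rz": 0, "jaw": 6},
    {"x": 0, "y": 0, "z": 2, "rx": 0, "ry": 0, "rz": 0, "jaw": 6},
    {"x": 0, "y": 0, "z": 0, "rx": 0, "ry": 0, "rz": 0, "jaw": 6},
    {"x": 0, "y": 0, "z": 0, "rx": 0, "ry": 0, "rz": 0, "jaw": 6},
  ],
)

```text
clock: 2.4
tool_pos: [0.48, 0.064, 0.2099]
eef_rot: [0.989, 0.146, -0.0, 0.0]
contact_force: [0.7, -0.7, 0.8]
opening: 0.682
finger_force: 0.0
```

Run:
```python
from h import *
togo([.483,.072,.151])
a=snapshot("scene"); im=cv2.resize(a["img"][50:230,230:430,::-1],(800,600));cv2.imwrite("pics/c2.png",im)
```

```text
shift cm [ 0.52 -0.68  5.89]
tool [0.48   0.064  0.2099] x,y axes [ 0.957  0.289 -0.   ] [ 0.289 -0.957  0.   ] t 2.4 q [-0.18  0.57 -0.08  2.03  0.08  0.55 -1.59] F [ 0.7 -0.7  0.8] open 0.682 ff 0.0
```

View pics/c2.png

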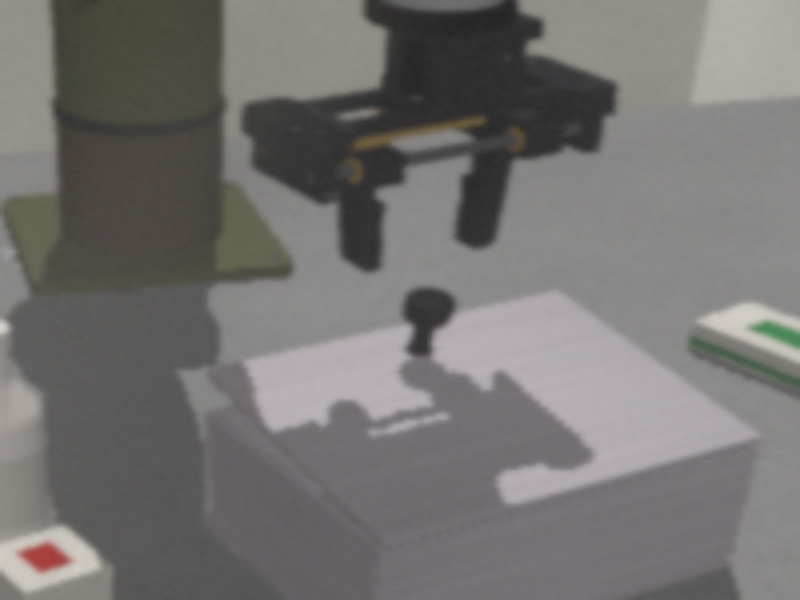

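The fingertips straddle the knob (crop: fingers (360,260) and (478,240), knob (428,305)), with the few mm still to go that the state shows. I descend and pinch.

Request:
send_rows(
  motion=[
    {"x": 0.5, "y": -0.7, "z": 0, "rx": 0, "ry": 0, "rz": 0, "jaw": 6},
    {"x": 0, "y": 0, "z": 2, "rx": 0, "ry": 0, "rz": 0, "jaw": 6},
    {"x": 0, "y": 0, "z": 2, "rx": 0, "ry": 0, "rz": 0, "jaw": 6},
    {"x": 0, "y": 0, "z": 1.9, "rx": 0, "ry": 0, "rz": 0, "jaw": 6},
    {"x": 0, "y": 0, "z": 0, "rx": 0, "ry": 0, "rz": 0, "jaw": 6},
  ],
)

```text
clock: 2.95
tool_pos: [0.4822, 0.0727, 0.1497]
eef_rot: [0.989, 0.146, -0.001, -0.0]
contact_force: [0.1, -0.9, 0.6]
opening: 0.68
finger_force: 0.0
```

Request:
send_rows(
  motion=[
    {"x": 0, "y": 0, "z": 0, "rx": 0, "ry": 0, "rz": 0, "jaw": 2.4},
    {"x": 0, "y": 0, "z": 0, "rx": 0, "ry": 0, "rz": 0, "jaw": 2.4},
    {"x": 0, "y": 0, "z": 0, "rx": 0, "ry": 0, "rz": 0, "jaw": 2.4},
    {"x": 0, "y": 0, "z": 0, "rx": 0, "ry": 0, "rz": 0, "jaw": 2.4},
    {"x": 0, "y": 0, "z": 0, "rx": 0, "ry": 0, "rz": 0, "jaw": 2.4},
  ],
  grip_force=15,
)

```text
clock: 3.45
tool_pos: [0.4831, 0.0723, 0.1512]
eef_rot: [0.989, 0.146, 0.001, -0.0]
contact_force: [-0.3, 0.3, 2.2]
opening: 0.3
finger_force: 15.0
```

Run:
```python
from h import *
togo([.483,.072,.151])
# arc plan: tool x = box x, tool z down
P=lambda t:np.array([-.15*np.cos(t)+.043*np.sin(t), -(.15*np.sin(t)+.043*np.cos(t))])*100
for t0,t1,n in((.11,1.45,20),):
  ts=np.linspace(t0,t1,n+1); p=np.array([P(t) for t in ts]); print(np.c_[ts[1:],np.diff(p,axis=0)].round(2).tolist())
```

```text
shift cm [-0.02  0.03  0.02]
tool [0.4831 0.0723 0.1512] x,y axes [0.957 0.289 0.001] [ 0.289 -0.957  0.   ] t 3.45 q [-0.2   0.68 -0.06  2.07  0.1   0.4  -1.62] F [-0.3  0.3  2.2] open 0.3 ff 15.000002611077434
[[0.18, 0.43, -0.95], [0.24, 0.49, -0.92], [0.31, 0.55, -0.89], [0.38, 0.61, -0.85], [0.44, 0.67, -0.81], [0.51, 0.72, -0.76], [0.58, 0.77, -0.71], [0.65, 0.81, -0.66], [0.71, 0.86, -0.6], [0.78, 0.89, -0.54], [0.85, 0.93, -0.48], [0.91, 0.96, -0.42], [0.98, 0.98, -0.35], [1.05, 1.01, -0.29], [1.12, 1.02, -0.22], [1.18, 1.03, -0.15], [1.25, 1.04, -0.08], [1.32, 1.05, -0.01], [1.38, 1.04, 0.06], [1.45, 1.04, 0.13]]
```

Request:
send_rows(
  motion=[
    {"x": 0.43, "y": 0, "z": -0.95, "rx": 0, "ry": 0, "rz": 0, "jaw": 2.4},
    {"x": 0.49, "y": 0, "z": -0.92, "rx": 0, "ry": 0, "rz": 0, "jaw": 2.4},
    {"x": 0.55, "y": 0, "z": -0.89, "rx": 0, "ry": 0, "rz": 0, "jaw": 2.4},
    {"x": 0.61, "y": 0, "z": -0.85, "rx": 0, "ry": 0, "rz": 0, "jaw": 2.4},
    {"x": 0.67, "y": 0, "z": -0.81, "rx": 0, "ry": 0, "rz": 0, "jaw": 2.4},
  ],
)

```text
clock: 3.95
tool_pos: [0.5096, 0.0801, 0.1948]
eef_rot: [0.989, 0.146, 0.0, 0.0]
contact_force: [3.0, -0.0, -8.4]
opening: 0.305
finger_force: 15.0
```

Request:
send_rows(
  motion=[
    {"x": 0.72, "y": 0, "z": -0.76, "rx": 0, "ry": 0, "rz": 0, "jaw": 2.4},
    {"x": 0.77, "y": 0, "z": -0.71, "rx": 0, "ry": 0, "rz": 0, "jaw": 2.4},
    {"x": 0.81, "y": 0, "z": -0.66, "rx": 0, "ry": 0, "rz": 0, "jaw": 2.4},
    {"x": 0.86, "y": 0, "z": -0.6, "rx": 0, "ry": 0, "rz": 0, "jaw": 2.4},
    {"x": 0, "y": 0, "z": 0, "rx": 0, "ry": 0, "rz": 0, "jaw": 2.4},
  ],
)

```text
clock: 4.45
tool_pos: [0.5407, 0.0893, 0.2223]
eef_rot: [0.989, 0.146, 0.001, 0.0]
contact_force: [4.3, -0.6, -4.6]
opening: 0.3
finger_force: 15.0
```

Run:
```python
from h import *
st=get_state();p=st["tool_pos"]-np.array([.4831,.0723,.1512]);print(p@[.957,.289,0],p@[-.289,.957,0],p[2],st["finger_force"],st["opening"],st["contact_force"])
a=snapshot("scene"); im=cv2.resize(a["img"][0:240,200:460,::-1],(650,600));cv2.imwrite("pics/c3.png",im)
```

```text
0.060039567046132045 -0.00037138707974415305 0.07109849315485323 15.003253519535065 0.29952831874595637 [ 4.28200432 -0.63226542 -4.64931025]
```

View pics/c3.png

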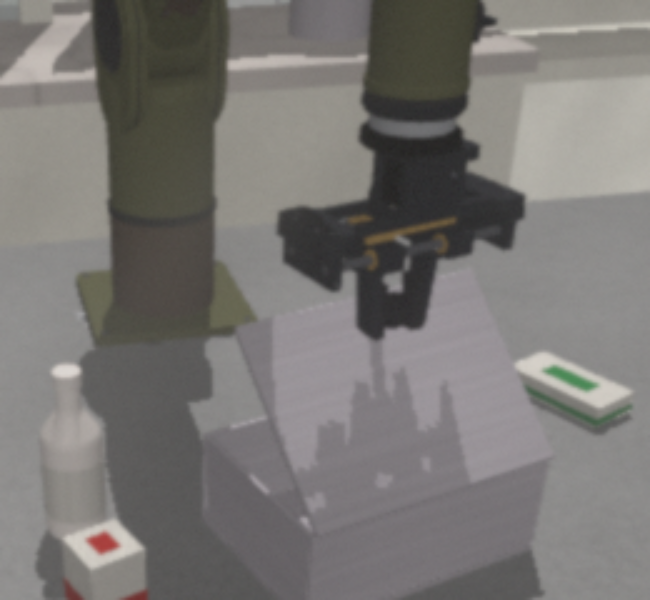

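The fingers (crop (390,300)) hold the knob and the lid has risen about 0.7 rad. I continue the arc.

Request:
send_rows(
  motion=[
    {"x": 0.89, "y": 0, "z": -0.54, "rx": 0, "ry": 0, "rz": 0, "jaw": 2.4},
    {"x": 0.93, "y": 0, "z": -0.48, "rx": 0, "ry": 0, "rz": 0, "jaw": 2.4},
    {"x": 0.96, "y": 0, "z": -0.42, "rx": 0, "ry": 0, "rz": 0, "jaw": 2.4},
    {"x": 0.98, "y": 0, "z": -0.35, "rx": 0, "ry": 0, "rz": 0, "jaw": 2.4},
    {"x": 1.01, "y": 0, "z": -0.29, "rx": 0, "ry": 0, "rz": 0, "jaw": 2.4},
  ],
)

```text
clock: 5.0
tool_pos: [0.5824, 0.1016, 0.2412]
eef_rot: [0.989, 0.146, -0.004, 0.001]
contact_force: [-0.1, -2.8, -8.8]
opening: 0.305
finger_force: 15.0
```

Request:
send_rows(
  motion=[
    {"x": 1.02, "y": 0, "z": -0.22, "rx": 0, "ry": 0, "rz": 0, "jaw": 2.4},
    {"x": 1.03, "y": 0, "z": -0.15, "rx": 0, "ry": 0, "rz": 0, "jaw": 2.4},
    {"x": 1.04, "y": 0, "z": -0.08, "rx": 0, "ry": 0, "rz": 0, "jaw": 2.4},
    {"x": 1.05, "y": 0, "z": -0.01, "rx": 0, "ry": 0, "rz": 0, "jaw": 2.4},
    {"x": 0, "y": 0, "z": 0, "rx": 0, "ry": 0, "rz": 0, "jaw": 2.4},
  ],
)

```text
clock: 5.5
tool_pos: [0.6235, 0.1137, 0.2458]
eef_rot: [0.989, 0.146, -0.002, 0.001]
contact_force: [0.9, -1.7, -8.8]
opening: 0.304
finger_force: 15.0
```

Request:
send_rows(
  motion=[
    {"x": 1.04, "y": 0, "z": 0.06, "rx": 0, "ry": 0, "rz": 0, "jaw": 2.4},
    {"x": 0.5, "y": 0, "z": 0.05, "rx": 0, "ry": 0, "rz": 0, "jaw": 2.4},
    {"x": 0, "y": 0, "z": 0, "rx": 0, "ry": 0, "rz": 0, "jaw": 2.4},
    {"x": 0, "y": 0, "z": 0, "rx": 0, "ry": 0, "rz": 0, "jaw": 5},
    {"x": 0, "y": 0, "z": 0, "rx": 0, "ry": 0, "rz": 0, "jaw": 5},
  ],
)

```text
clock: 6.0
tool_pos: [0.6408, 0.1213, 0.2483]
eef_rot: [0.989, 0.146, 0.003, -0.001]
contact_force: [-0.7, -0.5, 1.3]
opening: 0.468
finger_force: 0.0
```

Run:
```python
from h import *
togo([.64,.125,.25])
a=snapshot("scene"); im=cv2.resize(a["img"][0:240,200:460,::-1],(650,600));cv2.imwrite("pics/c4.png",im)
```

```text
shift cm [ 0.03 -0.38 -0.17]
tool [0.6408 0.1213 0.2483] x,y axes [0.957 0.289 0.006] [ 0.289 -0.957 -0.002] t 6.0 q [-0.22  0.72 -0.08  1.49  0.06  0.93 -1.59] F [-0.7 -0.5  1.3] open 0.468 ff 0.0
```

View pics/c4.png

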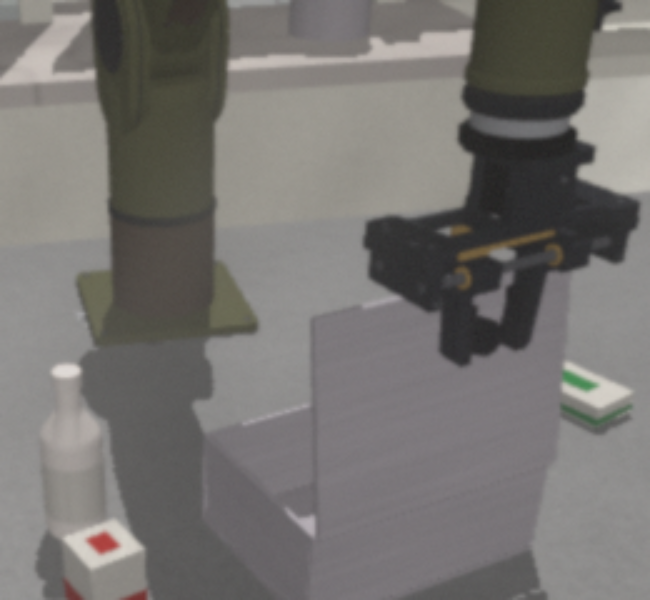

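The lid is nearly upright and the open fingers (460,320)/(520,310) are clear of the knob (487,335). I rise straight up and go to the pill bottle.

Request:
send_rows(
  motion=[
    {"x": 0, "y": 0, "z": 0, "rx": 0, "ry": 0, "rz": 0, "jaw": 6},
    {"x": 0, "y": 0, "z": -1.5, "rx": 0, "ry": 0, "rz": 0, "jaw": 6.5},
    {"x": 0, "y": 0, "z": -2.5, "rx": 0, "ry": 0, "rz": 0, "jaw": 6.5},
    {"x": 0, "y": 0, "z": -3, "rx": 0, "ry": 0, "rz": 0, "jaw": 6.5},
    {"x": 0, "y": 0, "z": -2, "rx": 0, "ry": 0, "rz": 0, "jaw": 6.5},
  ],
)

```text
clock: 6.55
tool_pos: [0.6404, 0.1203, 0.3396]
eef_rot: [0.989, 0.146, 0.002, -0.001]
contact_force: [0.5, 0.3, -0.3]
opening: 0.737
finger_force: 0.0
```

Request:
send_rows(
  motion=[
    {"x": -1.68, "y": 4, "z": 0, "rx": 0, "ry": 0, "rz": 0, "jaw": 6.5},
    {"x": -1.68, "y": 4, "z": 0, "rx": 0, "ry": 0, "rz": 0, "jaw": 6.5},
    {"x": -1.68, "y": 4, "z": 0, "rx": 0, "ry": 0, "rz": 0, "jaw": 6.5},
    {"x": -1.68, "y": 4, "z": 0, "rx": 0, "ry": 0, "rz": 0, "jaw": 6.5},
    {"x": -1.68, "y": 4, "z": 0, "rx": 0, "ry": 0, "rz": 0, "jaw": 6.5},
  ],
)

```text
clock: 7.05
tool_pos: [0.617, -0.0974, 0.3376]
eef_rot: [0.989, 0.146, 0.001, 0.0]
contact_force: [0.6, -0.2, 0.5]
opening: 0.742
finger_force: 0.0
```

Request:
send_rows(
  motion=[
    {"x": -1.68, "y": 4, "z": 0, "rx": 0, "ry": 0, "rz": 0, "jaw": 6.5},
    {"x": -1.68, "y": 4, "z": 0, "rx": 0, "ry": 0, "rz": 0, "jaw": 6.5},
    {"x": -1.68, "y": 4, "z": 0, "rx": 0, "ry": 0, "rz": 0, "jaw": 6.5},
    {"x": -1.68, "y": 4, "z": 0, "rx": 0, "ry": 0, "rz": 0, "jaw": 6.5},
    {"x": 0, "y": 0, "z": 0, "rx": 0, "ry": 0, "rz": 0, "jaw": 6.5},
  ],
)

```text
clock: 7.55
tool_pos: [0.5963, -0.2779, 0.3371]
eef_rot: [0.99, 0.14, -0.0, 0.003]
contact_force: [-0.9, -0.1, -0.8]
opening: 0.738
finger_force: 0.0
```

Run:
```python
from h import *
togo([.596,-.313,.043])
b=snapshot("top");g=b["img"].astype(int)
m=(np.abs(g-np.array([140,136,141])).sum(2)<60).astype(np.uint8)
cv2.imwrite("pics/c5.png",cv2.resize(b["img"][120:260,110:390,::-1],(800,400)))
```

```text
shift cm [-0.96  3.16 29.44]
tool [ 0.5963 -0.2779  0.3371] x,y axes [ 0.961  0.278 -0.002] [ 0.278 -0.961  0.007] t 7.55 q [ 0.4   0.65 -0.08  1.34  0.06  1.15 -0.97] F [-0.9 -0.1 -0.8] open 0.738 ff 0.0
```

View pics/c5.png

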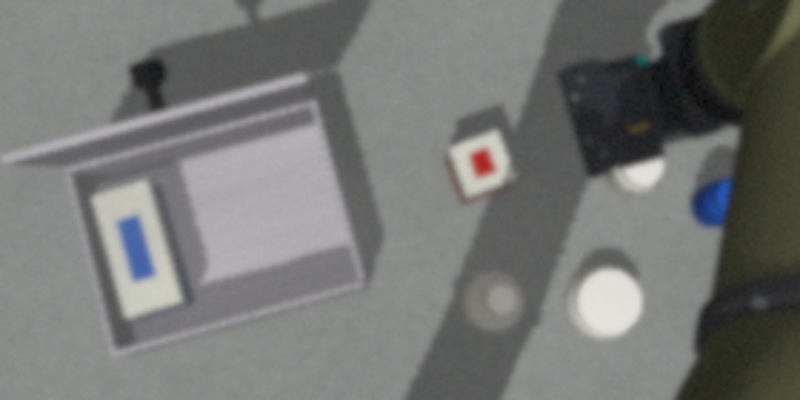

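The top crop shows the lid open with the knob behind at (148,72), and the carton on the left of the box at (137,247). The right of the floor is free, and the tool is nearly above the bottle. I descend.

Request:
send_rows(
  motion=[
    {"x": -0.96, "y": 3.15, "z": 0, "rx": 0, "ry": 0, "rz": 0, "jaw": 6.6},
    {"x": 0, "y": 0, "z": 4.5, "rx": 0, "ry": 0, "rz": 0, "jaw": 6.6},
    {"x": 0, "y": 0, "z": 4.5, "rx": 0, "ry": 0, "rz": 0, "jaw": 6.6},
    {"x": 0, "y": 0, "z": 4.5, "rx": 0, "ry": 0, "rz": 0, "jaw": 6.6},
    {"x": 0, "y": 0, "z": 4.5, "rx": 0, "ry": 0, "rz": 0, "jaw": 6.6},
  ],
)

```text
clock: 8.1
tool_pos: [0.6, -0.2996, 0.1559]
eef_rot: [0.989, 0.147, 0.002, -0.0]
contact_force: [1.9, -1.1, -0.7]
opening: 0.746
finger_force: 0.0
```

Request:
send_rows(
  motion=[
    {"x": 0, "y": 0, "z": 1.4, "rx": 0, "ry": 0, "rz": 0, "jaw": 6.6},
    {"x": 0, "y": 0, "z": 0, "rx": 0, "ry": 0, "rz": 0, "jaw": 6.6},
    {"x": 0, "y": 0, "z": 0, "rx": 0, "ry": 0, "rz": 0, "jaw": 6.6},
    {"x": 0, "y": 0, "z": 0, "rx": 0, "ry": 0, "rz": 0, "jaw": 6.6},
    {"x": 0, "y": 0, "z": 0, "rx": 0, "ry": 0, "rz": 0, "jaw": 6.6},
  ],
)

```text
clock: 8.6
tool_pos: [0.5998, -0.3023, 0.1449]
eef_rot: [0.989, 0.146, 0.002, 0.001]
contact_force: [0.4, 0.2, 0.3]
opening: 0.752
finger_force: 0.0
```

Run:
```python
from h import *
togo([.596,-.313,.043])
a=snapshot("scene"); b=snapshot("top")
cv2.imwrite("pics/c6.png",cv2.resize(a["img"][120:300,80:280,::-1],(667,600)))
q=np.array([onz(b,110+u/2.857,120+v/2.857,.095)[:2] for u,v in((70,172),(317,102),(363,285),(115,352))]);print(q.round(3).tolist(),q.mean(0),np.linalg.norm(np.roll(q,-1,0)-q,axis=1))
```

```text
shift cm [-0.71  0.88 10.19]
tool [ 0.5998 -0.3023  0.1449] x,y axes [0.957 0.289 0.003] [ 0.289 -0.957  0.003] t 8.6 q [ 0.44  0.87 -0.08  1.51  0.09  0.76 -0.95] F [0.4 0.2 0.3] open 0.752 ff 0.0
[[0.58, 0.22], [0.649, -0.006], [0.479, -0.052], [0.416, 0.172]] [0.53095494 0.08380274] [0.23673062 0.17609126 0.23268849 0.17114241]
```

View pics/c6.png

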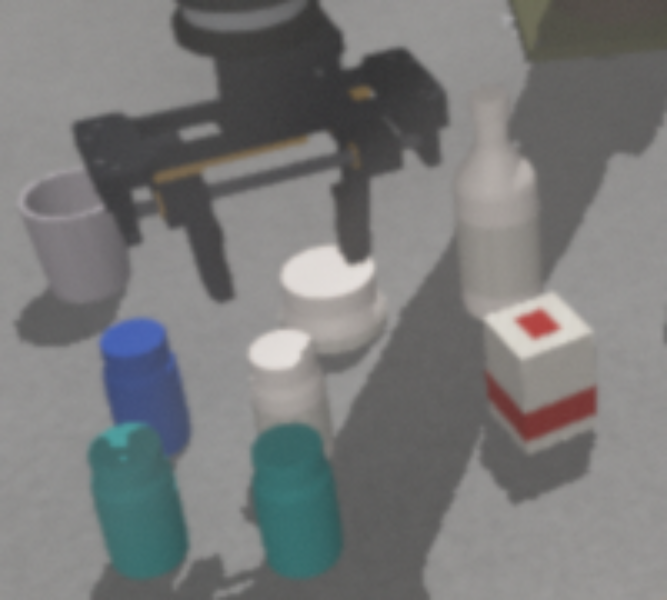

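The white bottle (crop (283,390)) stands below the open fingers. The 9 mm sideways offset matches the numbers. I correct it and descend.

Request:
send_rows(
  motion=[
    {"x": -0.7, "y": 0.9, "z": 0, "rx": 0, "ry": 0, "rz": 0, "jaw": 6.6},
    {"x": 0, "y": 0, "z": 0.5, "rx": 0, "ry": 0, "rz": 0, "jaw": 6.6},
    {"x": 0, "y": 0, "z": 2, "rx": 0, "ry": 0, "rz": 0, "jaw": 6.6},
    {"x": 0, "y": 0, "z": 2, "rx": 0, "ry": 0, "rz": 0, "jaw": 6.6},
    {"x": 0, "y": 0, "z": 2, "rx": 0, "ry": 0, "rz": 0, "jaw": 6.6},
  ],
)

```text
clock: 9.2
tool_pos: [0.594, -0.313, 0.0765]
eef_rot: [0.989, 0.145, -0.0, 0.0]
contact_force: [0.1, -0.1, 0.6]
opening: 0.749
finger_force: 0.0
```

Request:
send_rows(
  motion=[
    {"x": 0, "y": 0, "z": 2, "rx": 0, "ry": 0, "rz": 0, "jaw": 6.6},
    {"x": 0, "y": 0, "z": 1.7, "rx": 0, "ry": 0, "rz": 0, "jaw": 6.6},
    {"x": 0, "y": 0, "z": 0, "rx": 0, "ry": 0, "rz": 0, "jaw": 6.6},
    {"x": 0, "y": 0, "z": 0, "rx": 0, "ry": 0, "rz": 0, "jaw": 6.6},
    {"x": 0, "y": 0, "z": 0, "rx": 0, "ry": 0, "rz": 0, "jaw": 6.6},
  ],
)

```text
clock: 9.7
tool_pos: [0.5951, -0.3129, 0.0416]
eef_rot: [0.989, 0.146, 0.001, 0.001]
contact_force: [0.0, 0.1, 0.7]
opening: 0.748
finger_force: 0.0
```

Request:
send_rows(
  motion=[
    {"x": 0, "y": 0, "z": 0, "rx": 0, "ry": 0, "rz": 0, "jaw": 4},
    {"x": 0, "y": 0, "z": 0, "rx": 0, "ry": 0, "rz": 0, "jaw": 4},
    {"x": 0, "y": 0, "z": 0, "rx": 0, "ry": 0, "rz": 0, "jaw": 4},
    {"x": 0, "y": 0, "z": 0, "rx": 0, "ry": 0, "rz": 0, "jaw": 4},
    {"x": 0, "y": 0, "z": 0, "rx": 0, "ry": 0, "rz": 0, "jaw": 4},
  ],
  grip_force=12,
)

```text
clock: 10.2
tool_pos: [0.5948, -0.3128, 0.0412]
eef_rot: [0.989, 0.146, 0.0, 0.0]
contact_force: [-1.1, -0.7, 4.4]
opening: 0.494
finger_force: 12.0
```

Run:
```python
from h import *
togo([.596,-.313,.043])
```

```text
shift cm [ 0.11  0.06 -0.18]
tool [ 0.5948 -0.3128  0.0412] x,y axes [0.957 0.289 0.001] [ 0.289 -0.957  0.001] t 10.2 q [ 0.45  1.02 -0.07  1.54  0.1   0.59 -0.95] F [-1.1 -0.7  4.4] open 0.494 ff 11.999167192261666
```

Request:
send_rows(
  motion=[
    {"x": 0, "y": 0, "z": -2, "rx": 0, "ry": 0, "rz": 0, "jaw": 4},
    {"x": 0, "y": 0, "z": -4.5, "rx": 0, "ry": 0, "rz": 0, "jaw": 4},
    {"x": 0, "y": 0, "z": -4.5, "rx": 0, "ry": 0, "rz": 0, "jaw": 4},
    {"x": 0, "y": 0, "z": -4.5, "rx": 0, "ry": 0, "rz": 0, "jaw": 4},
    {"x": 0, "y": 0, "z": -4.5, "rx": 0, "ry": 0, "rz": 0, "jaw": 4},
  ],
  grip_force=15,
)

```text
clock: 10.7
tool_pos: [0.5937, -0.312, 0.2418]
eef_rot: [0.989, 0.146, -0.001, -0.0]
contact_force: [0.5, -0.7, -0.1]
opening: 0.494
finger_force: 15.0
```

Request:
send_rows(
  motion=[
    {"x": 0.46, "y": -3.6, "z": 0, "rx": 0, "ry": 0, "rz": 0, "jaw": 4},
    {"x": 0.46, "y": -3.6, "z": 0, "rx": 0, "ry": 0, "rz": 0, "jaw": 4},
    {"x": 0.46, "y": -3.6, "z": 0, "rx": 0, "ry": 0, "rz": 0, "jaw": 4},
    {"x": 0.46, "y": -3.6, "z": 0, "rx": 0, "ry": 0, "rz": 0, "jaw": 4},
    {"x": 0.46, "y": -3.6, "z": 0, "rx": 0, "ry": 0, "rz": 0, "jaw": 4},
  ],
)

```text
clock: 11.2
tool_pos: [0.5635, -0.1318, 0.2402]
eef_rot: [0.989, 0.146, -0.001, -0.0]
contact_force: [-0.0, -0.0, -1.7]
opening: 0.493
finger_force: 15.0
```

Request:
send_rows(
  motion=[
    {"x": 0.46, "y": -3.6, "z": 0, "rx": 0, "ry": 0, "rz": 0, "jaw": 4},
    {"x": 0.46, "y": -3.6, "z": 0, "rx": 0, "ry": 0, "rz": 0, "jaw": 4},
    {"x": 0.46, "y": -3.6, "z": 0, "rx": 0, "ry": 0, "rz": 0, "jaw": 4},
    {"x": 0, "y": 0, "z": 0, "rx": 0, "ry": 0, "rz": 0, "jaw": 4},
    {"x": 0, "y": 0, "z": 0, "rx": 0, "ry": 0, "rz": 0, "jaw": 4},
  ],
)

```text
clock: 11.7
tool_pos: [0.546, -0.0251, 0.2403]
eef_rot: [0.989, 0.147, -0.0, -0.0]
contact_force: [0.0, -0.0, -1.1]
opening: 0.49
finger_force: 15.0
```

Run:
```python
from h import *
togo([.5335,.0506,.048])
```

```text
shift cm [ 1.02 -7.61 19.23]
tool [ 0.546  -0.0251  0.2403] x,y axes [ 0.957  0.291 -0.001] [ 0.291 -0.957 -0.   ] t 11.7 q [-0.    0.6  -0.06  1.82  0.05  0.73 -1.36] F [ 0.  -0.  -1.1] open 0.49 ff 14.99953712336719
```

Request:
send_rows(
  motion=[
    {"x": 0.5, "y": -3.8, "z": 0, "rx": 0, "ry": 0, "rz": 0, "jaw": 4},
    {"x": 0.5, "y": -3.8, "z": 0, "rx": 0, "ry": 0, "rz": 0, "jaw": 4},
    {"x": 0, "y": 0, "z": 4, "rx": 0, "ry": 0, "rz": 0, "jaw": 4},
    {"x": 0, "y": 0, "z": 4, "rx": 0, "ry": 0, "rz": 0, "jaw": 4},
    {"x": 0, "y": 0, "z": 0, "rx": 0, "ry": 0, "rz": 0, "jaw": 4},
  ],
)

```text
clock: 12.2
tool_pos: [0.5308, 0.0476, 0.1564]
eef_rot: [0.989, 0.145, -0.005, 0.001]
contact_force: [-0.6, -0.0, -1.0]
opening: 0.493
finger_force: 15.0
```

Request:
send_rows(
  motion=[
    {"x": 0, "y": 0, "z": 3, "rx": 0, "ry": 0, "rz": 0, "jaw": 4},
    {"x": 0, "y": 0, "z": 3, "rx": 0, "ry": 0, "rz": 0, "jaw": 4},
    {"x": 0, "y": 0, "z": 2.5, "rx": 0, "ry": 0, "rz": 0, "jaw": 4},
    {"x": 0, "y": 0, "z": 0, "rx": 0, "ry": 0, "rz": 0, "jaw": 4},
    {"x": 0, "y": 0, "z": 0, "rx": 0, "ry": 0, "rz": 0, "jaw": 4},
  ],
)

```text
clock: 12.7
tool_pos: [0.5351, 0.0486, 0.0768]
eef_rot: [0.989, 0.145, 0.001, 0.0]
contact_force: [0.4, 0.3, -0.9]
opening: 0.493
finger_force: 15.0
```

Run:
```python
from h import *
togo([.5335,.0506,.048])
```

```text
shift cm [-0.1  -0.24  2.88]
tool [0.5351 0.0486 0.0768] x,y axes [0.958 0.287 0.001] [ 0.287 -0.958  0.001] t 12.7 q [-0.16  0.85 -0.03  1.96  0.07  0.33 -1.52] F [ 0.4  0.3 -0.9] open 0.493 ff 14.99979532090947
```

Request:
send_rows(
  motion=[
    {"x": 0, "y": 0, "z": 1.2, "rx": 0, "ry": 0, "rz": 0, "jaw": 4},
    {"x": 0, "y": 0, "z": 1.2, "rx": 0, "ry": 0, "rz": 0, "jaw": 4},
    {"x": 0, "y": 0, "z": 0.5, "rx": 0, "ry": 0, "rz": 0, "jaw": 4},
    {"x": 0, "y": 0, "z": 0, "rx": 0, "ry": 0, "rz": 0, "jaw": 4},
    {"x": 0, "y": 0, "z": 0, "rx": 0, "ry": 0, "rz": 0, "jaw": 4},
  ],
)

```text
clock: 13.2
tool_pos: [0.534, 0.0496, 0.0464]
eef_rot: [0.989, 0.146, -0.0, 0.0]
contact_force: [0.0, -0.5, -0.6]
opening: 0.492
finger_force: 15.0
```

Run:
```python
from h import *
togo([.5335,.0506,.048])
```

```text
shift cm [-0.02 -0.11 -0.16]
tool [0.534  0.0496 0.0464] x,y axes [ 0.957  0.289 -0.   ] [ 0.289 -0.957  0.   ] t 13.2 q [-0.16  0.91 -0.02  1.97  0.07  0.27 -1.53] F [ 0.  -0.5 -0.6] open 0.492 ff 15.000009450595826
```

Request:
send_rows(
  motion=[
    {"x": 0, "y": 0, "z": 0, "rx": 0, "ry": 0, "rz": 0, "jaw": 4.8},
    {"x": 0, "y": 0, "z": 0, "rx": 0, "ry": 0, "rz": 0, "jaw": 5.5},
    {"x": 0, "y": 0, "z": 0, "rx": 0, "ry": 0, "rz": 0, "jaw": 6.2},
    {"x": 0, "y": 0, "z": 0, "rx": 0, "ry": 0, "rz": 0, "jaw": 6.2},
    {"x": 0, "y": 0, "z": 0, "rx": 0, "ry": 0, "rz": 0, "jaw": 6.2},
  ],
)

```text
clock: 13.7
tool_pos: [0.5342, 0.0496, 0.0466]
eef_rot: [0.989, 0.146, 0.0, 0.0]
contact_force: [-1.2, 0.8, 0.4]
opening: 0.707
finger_force: 0.0
```

Request:
send_rows(
  motion=[
    {"x": 0, "y": 0, "z": -2, "rx": 0, "ry": 0, "rz": 0, "jaw": 6.2},
    {"x": 0, "y": 0, "z": -3, "rx": 0, "ry": 0, "rz": 0, "jaw": 6.2},
    {"x": 0, "y": 0, "z": -4, "rx": 0, "ry": 0, "rz": 0, "jaw": 6.2},
    {"x": 0, "y": 0, "z": -4.5, "rx": 0, "ry": 0, "rz": 0, "jaw": 6.2},
    {"x": 0, "y": 0, "z": -4.5, "rx": 0, "ry": 0, "rz": 0, "jaw": 6.2},
  ],
)

```text
clock: 14.2
tool_pos: [0.5335, 0.0495, 0.2281]
eef_rot: [0.989, 0.146, -0.0, 0.0]
contact_force: [0.6, 0.3, -0.4]
opening: 0.704
finger_force: 0.0
```

Request:
send_rows(
  motion=[
    {"x": 0, "y": 0, "z": -4.5, "rx": 0, "ry": 0, "rz": 0, "jaw": 6},
    {"x": 0, "y": 0, "z": -4.5, "rx": 0, "ry": 0, "rz": 0, "jaw": 6},
    {"x": 0, "y": 0, "z": -3, "rx": 0, "ry": 0, "rz": 0, "jaw": 6},
    {"x": 0, "y": 0, "z": 0, "rx": 0, "ry": 0, "rz": 0, "jaw": 6},
    {"x": 0, "y": 0, "z": 0, "rx": 0, "ry": 0, "rz": 0, "jaw": 6},
  ],
)

```text
clock: 14.7
tool_pos: [0.5338, 0.0495, 0.3466]
eef_rot: [0.989, 0.146, 0.0, 0.0]
contact_force: [0.2, 0.6, 0.4]
opening: 0.68
finger_force: 0.0
```

Run:
```python
from h import *
togo([.6408,.1213,.34])
```

```text
shift cm [12.32 -3.78  0.66]
tool [0.5338 0.0495 0.3466] x,y axes [0.957 0.289 0.   ] [ 0.289 -0.957  0.   ] t 14.7 q [-0.15  0.45 -0.05  1.7   0.03  0.98 -1.49] F [0.2 0.6 0.4] open 0.68 ff 0.0
```

Request:
send_rows(
  motion=[
    {"x": 4, "y": -1.25, "z": 0, "rx": 0, "ry": 0, "rz": 0, "jaw": 6},
    {"x": 4, "y": -1.25, "z": 0, "rx": 0, "ry": 0, "rz": 0, "jaw": 6},
    {"x": 4, "y": -1.25, "z": 0, "rx": 0, "ry": 0, "rz": 0, "jaw": 6},
    {"x": 0, "y": 0, "z": 0, "rx": 0, "ry": 0, "rz": 0, "jaw": 6},
    {"x": 0, "y": 0, "z": 0, "rx": 0, "ry": 0, "rz": 0, "jaw": 6},
  ],
)

```text
clock: 15.2
tool_pos: [0.6372, 0.1203, 0.3435]
eef_rot: [0.989, 0.146, -0.003, 0.0]
contact_force: [0.3, -0.2, 0.2]
opening: 0.68
finger_force: 0.0
```

Run:
```python
from h import *
togo([.6408,.1213,.246])
b=snapshot("top"); a=snapshot("scene")
print("expected cap px",proj(b,[.534,.0496,.085]))
im=cv2.hconcat([cv2.resize(b["img"][120:260,110:250,::-1],(400,400)),cv2.resize(a["img"][20:240,240:460,::-1],(400,400))]);cv2.imwrite("pics/c7.png",im)
```

```text
shift cm [0.42 0.01 9.75]
tool [0.6372 0.1203 0.3435] x,y axes [ 0.957  0.29  -0.005] [ 0.29  -0.957 -0.   ] t 15.2 q [-0.24  0.63 -0.04  1.36  0.03  1.15 -1.56] F [ 0.3 -0.2  0.2] open 0.68 ff 0.0
expected cap px (np.float64(199.3915092646593), np.float64(198.7219002470869))
```

View pics/c7.png

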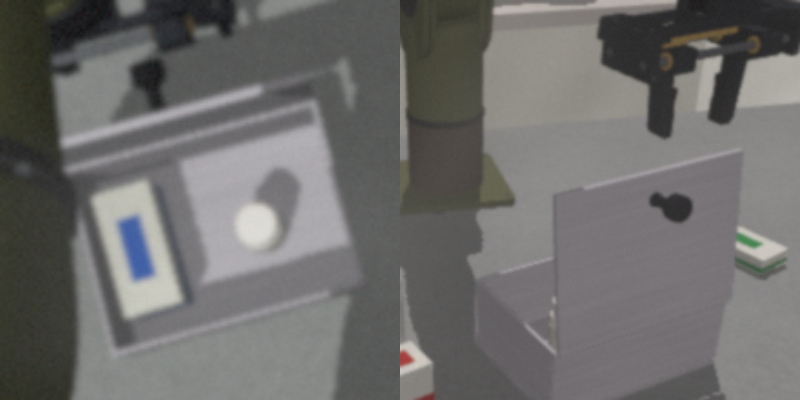

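The bottle's white cap is at crop (258,227), full image (200.3,199.5), where it was expected, upright beside the carton. The lid stands open with its knob at scene pixel (394,134). I check the knob position against that.

Run:
```python
from h import *
a=snapshot("scene")
k=dark(a,396,134,r=10,th=200)
print(k,proj(a,[.6408,.1213,.2505]),proj(a,[.638,.121,.2505]))
P=lambda t:np.array([-.15*np.cos(t)+.043*np.sin(t), -(.15*np.sin(t)+.043*np.cos(t))])*100
ts=np.linspace(1.42,-.01,26); p=np.array([P(t) for t in ts]); print(np.c_[ts[1:],np.diff(p,axis=0)].round(2).tolist())
```

```text
((np.float64(392.2325581395349), np.float64(134.0406976744186)), 172, (np.int64(386), np.int64(399), np.int64(127), np.int64(141))) (np.float64(394.1559447444554), np.float64(133.2393528987834)) (np.float64(393.34406500367584), np.float64(132.58517487636868))
[[1.36, -0.89, -0.09], [1.31, -0.89, -0.04], [1.25, -0.89, 0.01], [1.19, -0.89, 0.06], [1.13, -0.89, 0.11], [1.08, -0.88, 0.17], [1.02, -0.87, 0.22], [0.96, -0.85, 0.26], [0.91, -0.84, 0.31], [0.85, -0.82, 0.36], [0.79, -0.79, 0.41], [0.73, -0.77, 0.45], [0.68, -0.74, 0.49], [0.62, -0.71, 0.54], [0.56, -0.68, 0.58], [0.5, -0.65, 0.61], [0.45, -0.61, 0.65], [0.39, -0.57, 0.68], [0.33, -0.53, 0.72], [0.28, -0.49, 0.74], [0.22, -0.45, 0.77], [0.16, -0.4, 0.8], [0.1, -0.36, 0.82], [0.05, -0.31, 0.84], [-0.01, -0.26, 0.85]]
```

Request:
send_rows(
  motion=[
    {"x": 0.4, "y": 0, "z": 0, "rx": 0, "ry": 0, "rz": 0, "jaw": 6.5},
    {"x": 0, "y": 0, "z": 2, "rx": 0, "ry": 0, "rz": 0, "jaw": 6.5},
    {"x": 0, "y": 0, "z": 2, "rx": 0, "ry": 0, "rz": 0, "jaw": 6.5},
    {"x": 0, "y": 0, "z": 0, "rx": 0, "ry": 0, "rz": 0, "jaw": 6.5},
    {"x": 0, "y": 0, "z": 0, "rx": 0, "ry": 0, "rz": 0, "jaw": 6.5},
  ],
)

```text
clock: 15.85
tool_pos: [0.642, 0.1209, 0.307]
eef_rot: [0.989, 0.146, 0.0, 0.0]
contact_force: [0.3, 0.4, 0.0]
opening: 0.744
finger_force: 0.0
```

Run:
```python
from h import *
togo([.6408,.1213,.2475])
```

```text
shift cm [-0.1  -0.07  5.95]
tool [0.642  0.1209 0.307 ] x,y axes [0.958 0.288 0.   ] [ 0.288 -0.958  0.   ] t 15.85 q [-0.23  0.67 -0.04  1.4   0.03  1.07 -1.56] F [0.3 0.4 0. ] open 0.744 ff 0.0
```

Request:
send_rows(
  motion=[
    {"x": -0.1, "y": -0.1, "z": 2, "rx": 0, "ry": 0, "rz": 0, "jaw": 6.5},
    {"x": 0, "y": 0, "z": 2, "rx": 0, "ry": 0, "rz": 0, "jaw": 6.5},
    {"x": 0, "y": 0, "z": 1.2, "rx": 0, "ry": 0, "rz": 0, "jaw": 6.5},
    {"x": 0, "y": 0, "z": 0.7, "rx": 0, "ry": 0, "rz": 0, "jaw": 6.5},
    {"x": 0, "y": 0, "z": 0, "rx": 0, "ry": 0, "rz": 0, "jaw": 6.5},
  ],
)

```text
clock: 16.35
tool_pos: [0.6407, 0.1219, 0.2474]
eef_rot: [0.989, 0.146, -0.0, 0.0]
contact_force: [0.1, 0.6, -0.0]
opening: 0.742
finger_force: 0.0
```

Request:
send_rows(
  motion=[
    {"x": 0, "y": 0, "z": 0, "rx": 0, "ry": 0, "rz": 0, "jaw": 2.4},
    {"x": 0, "y": 0, "z": 0, "rx": 0, "ry": 0, "rz": 0, "jaw": 2.4},
    {"x": 0, "y": 0, "z": 0, "rx": 0, "ry": 0, "rz": 0, "jaw": 2.4},
    {"x": 0, "y": 0, "z": 0, "rx": 0, "ry": 0, "rz": 0, "jaw": 2.4},
    {"x": 0, "y": 0, "z": 0, "rx": 0, "ry": 0, "rz": 0, "jaw": 2.4},
  ],
  grip_force=15,
)

```text
clock: 16.85
tool_pos: [0.6418, 0.1191, 0.2479]
eef_rot: [0.989, 0.145, 0.001, 0.002]
contact_force: [1.3, -5.4, 0.2]
opening: 0.312
finger_force: 14.8
```

Run:
```python
from h import *
togo([.6408,.1213,.2475])
```

```text
shift cm [-0.04 -0.24  0.04]
tool [0.6418 0.1191 0.2479] x,y axes [0.958 0.287 0.001] [ 0.287 -0.958  0.005] t 16.85 q [-0.23  0.73 -0.04  1.48  0.04  0.93 -1.57] F [ 1.3 -5.4  0.2] open 0.312 ff 14.78360469918698
```

Request:
send_rows(
  motion=[
    {"x": 0, "y": 0.2, "z": 0, "rx": 0, "ry": 0, "rz": 0, "jaw": 2.4},
    {"x": -0.89, "y": 0, "z": -0.09, "rx": 0, "ry": 0, "rz": 0, "jaw": 2.4},
    {"x": -0.89, "y": 0, "z": -0.04, "rx": 0, "ry": 0, "rz": 0, "jaw": 2.4},
    {"x": -0.89, "y": 0, "z": 0.01, "rx": 0, "ry": 0, "rz": 0, "jaw": 2.4},
    {"x": -0.89, "y": 0, "z": 0.06, "rx": 0, "ry": 0, "rz": 0, "jaw": 2.4},
  ],
)

```text
clock: 17.35
tool_pos: [0.6069, 0.1089, 0.2486]
eef_rot: [0.989, 0.146, 0.001, 0.0]
contact_force: [3.3, -3.4, 1.8]
opening: 0.308
finger_force: 15.0
```

Request:
send_rows(
  motion=[
    {"x": -0.89, "y": 0, "z": 0.11, "rx": 0, "ry": 0, "rz": 0, "jaw": 2.4},
    {"x": -0.88, "y": 0, "z": 0.17, "rx": 0, "ry": 0, "rz": 0, "jaw": 2.4},
    {"x": -0.87, "y": 0, "z": 0.22, "rx": 0, "ry": 0, "rz": 0, "jaw": 2.4},
    {"x": -0.85, "y": 0, "z": 0.26, "rx": 0, "ry": 0, "rz": 0, "jaw": 2.4},
    {"x": -0.84, "y": 0, "z": 0.31, "rx": 0, "ry": 0, "rz": 0, "jaw": 2.4},
  ],
)

```text
clock: 17.85
tool_pos: [0.5647, 0.0965, 0.2375]
eef_rot: [0.989, 0.146, -0.0, 0.0]
contact_force: [1.9, -4.4, 3.9]
opening: 0.31
finger_force: 15.1
```

Run:
```python
from h import *
# knob target at .91 from shut-side reference: hinge = (.621,.114)
t=.91; d=-.15*np.cos(t)+.043*np.sin(t); z=.0955+.15*np.sin(t)+.043*np.cos(t)-.004
togo([.621+.957*d,.114+.289*d,z])
```

```text
shift cm [ 0.08 -0.05  0.12]
tool [0.5647 0.0965 0.2375] x,y axes [ 0.958  0.288 -0.001] [ 0.288 -0.958  0.001] t 17.85 q [-0.22  0.63 -0.05  1.74  0.04  0.77 -1.57] F [ 1.9 -4.4  3.9] open 0.31 ff 15.126313143709922
```

Request:
send_rows(
  motion=[
    {"x": -0.82, "y": 0, "z": 0.36, "rx": 0, "ry": 0, "rz": 0, "jaw": 2.4},
    {"x": -0.79, "y": 0, "z": 0.41, "rx": 0, "ry": 0, "rz": 0, "jaw": 2.4},
    {"x": -0.77, "y": 0, "z": 0.45, "rx": 0, "ry": 0, "rz": 0, "jaw": 2.4},
    {"x": -0.74, "y": 0, "z": 0.49, "rx": 0, "ry": 0, "rz": 0, "jaw": 2.4},
    {"x": -0.71, "y": 0, "z": 0.54, "rx": 0, "ry": 0, "rz": 0, "jaw": 2.4},
  ],
)

```text
clock: 18.35
tool_pos: [0.5274, 0.0855, 0.2144]
eef_rot: [0.989, 0.146, -0.001, 0.0]
contact_force: [2.2, -4.0, 1.5]
opening: 0.306
finger_force: 15.0
```

Request:
send_rows(
  motion=[
    {"x": -0.68, "y": 0, "z": 0.58, "rx": 0, "ry": 0, "rz": 0, "jaw": 2.4},
    {"x": -0.65, "y": 0, "z": 0.61, "rx": 0, "ry": 0, "rz": 0, "jaw": 2.4},
    {"x": -0.61, "y": 0, "z": 0.65, "rx": 0, "ry": 0, "rz": 0, "jaw": 2.4},
    {"x": -0.57, "y": 0, "z": 0.68, "rx": 0, "ry": 0, "rz": 0, "jaw": 2.4},
    {"x": -0.53, "y": 0, "z": 0.72, "rx": 0, "ry": 0, "rz": 0, "jaw": 2.4},
  ],
)

```text
clock: 18.85
tool_pos: [0.4984, 0.0769, 0.1819]
eef_rot: [0.989, 0.146, -0.001, 0.0]
contact_force: [1.5, -4.6, 1.9]
opening: 0.308
finger_force: 15.0
```

Request:
send_rows(
  motion=[
    {"x": -0.49, "y": 0, "z": 0.74, "rx": 0, "ry": 0, "rz": 0, "jaw": 2.4},
    {"x": -0.45, "y": 0, "z": 0.77, "rx": 0, "ry": 0, "rz": 0, "jaw": 2.4},
    {"x": -0.4, "y": 0, "z": 0.8, "rx": 0, "ry": 0, "rz": 0, "jaw": 2.4},
    {"x": -0.36, "y": 0, "z": 0.82, "rx": 0, "ry": 0, "rz": 0, "jaw": 2.4},
    {"x": 0, "y": 0, "z": 0, "rx": 0, "ry": 0, "rz": 0, "jaw": 2.4},
  ],
)

```text
clock: 19.35
tool_pos: [0.482, 0.0721, 0.1497]
eef_rot: [0.989, 0.146, -0.002, 0.0]
contact_force: [1.4, -3.9, -3.1]
opening: 0.309
finger_force: 15.0
```

Run:
```python
from h import *
t=.0; d=-.15*np.cos(t)+.043*np.sin(t); z=.0955+.15*np.sin(t)+.043*np.cos(t)-.003
togo([.621+.957*d,.114+.289*d,z])
```

```text
shift cm [-0.47  0.01  1.42]
tool [0.482  0.0721 0.1497] x,y axes [ 0.958  0.288 -0.003] [ 0.288 -0.958 -0.   ] t 19.35 q [-0.22  0.68 -0.04  2.07  0.07  0.4  -1.59] F [ 1.4 -3.9 -3.1] open 0.309 ff 15.000155610905495
```

Request:
send_rows(
  motion=[
    {"x": -0.25, "y": 0, "z": 0.7, "rx": 0, "ry": 0, "rz": 0, "jaw": 2.4},
    {"x": -0.2, "y": 0, "z": 0.6, "rx": 0, "ry": 0, "rz": 0, "jaw": 2.4},
    {"x": 0, "y": 0, "z": 0.15, "rx": 0, "ry": 0, "rz": 0, "jaw": 2.4},
    {"x": 0, "y": 0, "z": 0, "rx": 0, "ry": 0, "rz": 0, "jaw": 2.4},
    {"x": 0, "y": 0, "z": 0, "rx": 0, "ry": 0, "rz": 0, "jaw": 2.4},
  ],
)

```text
clock: 19.85
tool_pos: [0.4775, 0.0708, 0.1357]
eef_rot: [0.989, 0.146, -0.002, 0.0]
contact_force: [0.5, -6.0, -3.6]
opening: 0.305
finger_force: 15.0
```

Run:
```python
from h import *
togo([.4775,.0707,.1355])
```

```text
shift cm [-0.    0.01  0.02]
tool [0.4775 0.0708 0.1357] x,y axes [ 0.958  0.288 -0.004] [ 0.288 -0.958 -0.   ] t 19.85 q [-0.22  0.71 -0.04  2.09  0.07  0.35 -1.59] F [ 0.5 -6.  -3.6] open 0.305 ff 15.000002199376468
```

Request:
send_rows(
  motion=[
    {"x": 0, "y": 0, "z": 0.2, "rx": 0, "ry": 0, "rz": 0, "jaw": 2.4},
    {"x": 0, "y": 0, "z": 0, "rx": 0, "ry": 0, "rz": 0, "jaw": 2.4},
    {"x": 0, "y": 0, "z": 0.2, "rx": 0, "ry": 0, "rz": 0, "jaw": 2.4},
    {"x": 0, "y": 0, "z": 0, "rx": 0, "ry": 0, "rz": 0, "jaw": 2.4},
    {"x": 0, "y": 0, "z": 0, "rx": 0, "ry": 0, "rz": 0, "jaw": 2.4},
  ],
)

```text
clock: 20.35
tool_pos: [0.4779, 0.0709, 0.1333]
eef_rot: [0.989, 0.146, -0.001, 0.0]
contact_force: [-3.5, -5.0, 15.0]
opening: 0.305
finger_force: 15.0
```

Request:
send_rows(
  motion=[
    {"x": 0, "y": 0, "z": 0.2, "rx": 0, "ry": 0, "rz": 0, "jaw": 2.4},
    {"x": 0, "y": 0, "z": 0, "rx": 0, "ry": 0, "rz": 0, "jaw": 2.4},
    {"x": 0, "y": 0, "z": 0, "rx": 0, "ry": 0, "rz": 0, "jaw": 2.4},
    {"x": 0, "y": 0, "z": 0, "rx": 0, "ry": 0, "rz": 0, "jaw": 2.4},
    {"x": 0, "y": 0, "z": 0, "rx": 0, "ry": 0, "rz": 0, "jaw": 2.4},
  ],
)

```text
clock: 20.85
tool_pos: [0.4783, 0.071, 0.1316]
eef_rot: [0.989, 0.146, -0.001, 0.0]
contact_force: [-2.5, -4.5, 16.9]
opening: 0.307
finger_force: 15.0
```

The upward force shows the lid resting on the rim. I release and withdraw.

Request:
send_rows(
  motion=[
    {"x": 0, "y": 0, "z": 0, "rx": 0, "ry": 0, "rz": 0, "jaw": 6},
    {"x": 0, "y": 0, "z": 0, "rx": 0, "ry": 0, "rz": 0, "jaw": 6},
    {"x": 0, "y": 0, "z": 0, "rx": 0, "ry": 0, "rz": 0, "jaw": 6},
    {"x": 0, "y": 0, "z": -2, "rx": 0, "ry": 0, "rz": 0, "jaw": 6},
    {"x": 0, "y": 0, "z": -3, "rx": 0, "ry": 0, "rz": 0, "jaw": 6},
  ],
)

```text
clock: 21.35
tool_pos: [0.4778, 0.0719, 0.1797]
eef_rot: [0.989, 0.146, -0.002, -0.0]
contact_force: [0.4, 0.6, -0.7]
opening: 0.68
finger_force: 0.0
```

Request:
send_rows(
  motion=[
    {"x": 0, "y": 0, "z": -4, "rx": 0, "ry": 0, "rz": 0, "jaw": 6},
    {"x": 0, "y": 0, "z": -4, "rx": 0, "ry": 0, "rz": 0, "jaw": 6},
    {"x": 0, "y": 0, "z": -2, "rx": 0, "ry": 0, "rz": 0, "jaw": 6},
    {"x": 0, "y": 0, "z": 0, "rx": 0, "ry": 0, "rz": 0, "jaw": 6},
    {"x": 0, "y": 0, "z": 0, "rx": 0, "ry": 0, "rz": 0, "jaw": 6},
  ],
)

```text
clock: 21.85
tool_pos: [0.4789, 0.0717, 0.2802]
eef_rot: [0.989, 0.146, -0.0, -0.0]
contact_force: [-0.2, 0.5, 0.1]
opening: 0.682
finger_force: 0.0
```

Run:
```python
from h import *
togo([.4775,.0707,.1355])
a=snapshot("scene"); e=proj(a,[.4775,.0707,.1385]); k=dark(a,int(e[0]),int(e[1]),r=9,th=200); print(k,e,proj(a,[.4783,.071,.149]))
```

```text
shift cm [-0.16  0.06 14.47]
tool [0.4789 0.0717 0.2802] x,y axes [ 0.957  0.289 -0.   ] [ 0.289 -0.957 -0.001] t 21.85 q [-0.2   0.46 -0.06  1.94  0.04  0.74 -1.57] F [-0.2  0.5  0.1] open 0.682 ff 0.0
((np.float64(333.84158415841586), np.float64(149.96039603960395)), 101, (np.int64(329), np.int64(339), np.int64(145), np.int64(156))) (np.float64(334.6388902651391), np.float64(148.85879532907884)) (np.float64(335.20757639264764), np.float64(144.83455741395156))
```

The knob's image position matches the fully shut lid: it is at row 150.0, shut gives 148.9, and 0.07 rad open would give 144.8. I hand in the job.

```bash
python3 -c "
from plant import *
print(finish_job())"
```

```text
the job is handed in; nothing more can be done
None
```

I opened the lid, stood the pill bottle upright in the box beside the carton, let go of it, shut the lid again and handed the job in at about 22 s; `finish_job` gave no verdict.

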